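Pull the failed battery pack and clamp the rest for retest

ROBOT

A 6-joint arm with a two-finger parallel gripper is mounted at the origin on the work surface. World frame = base frame: x ahead of the robot, y to its left, z up, the work surface at z = 0. Lengths are in m, angles in rad, forces in N, time in s.
With the tool pointing down it reaches from about 0.425 to 1.125 m from the base axis. Payload 14.9 kg.
Tool frame: the origin (TCP) lies at the very end of the fingers, on their centre line; the grasp point (between the pads) lies 19 mm behind it (arm.grasp_offset is the distance from the TCP to the grasp point, in m); z points along the fingers, y is the line along which they close (so a half turn about z gives the same grasp; the last joint's range is limited). The gripper opens to 91 mm and grips with 3 to 60 N. Pads are 32 mm wide; open, the fingers measure 118 mm over their backs; the gripper's body (76 mm by 178 mm) begins 60 mm behind the grasp point.
Start: joints at [-1.271, 0.379, 1.734, -0, 1.028, -0.033], TCP at [0.229, -0.662, 0.214] pointing down, gripper open.
Joint ranges: [-2.77, 2.77], [-0.74, 2.19], [0, 2.66], [-1.06, 4.2], [0.31, 2.87], [-3.08, 3.08]. Speed limits (rad/s): [1.89, 1.89, 2.39, 3.14, 3.14, 3.14].

INTERFACE

Orientations are given as a unit quaternion [x, y, z, w].
In Python, from plant import read_state, cams, arm, finder gives the robot as it stands.
- The arm moves only by the tool play_rows, never from a script. Its arguments are lists of equal length, an entry for each row: "gripper": the finger opening in cm, from 0 to 9.12; "xyz": the shift along the tool's x, y, z in cm, a list of three; "twist": the turn about the tool's z in degrees. A call has 1 to 12 rows; each row shifts and turns the commanded pose from where the row before left it, along the tool's axes as they then stand; what a row does not reach is not made up. A row lasts 1/12 s, in which the tool goes at most 41.7 mm and 7.16 degrees, less where a joint would pass 70% of its speed; a pose out of reach is approached as far as the arm can. A call with a gripper value outside its range is refused whole. The fingers move at their own pace and stop on an object; "force" is the grip in N (left out, the last holds). Time passes only in rows, so rows that do not move let the fingers close. It gives the time, the measured TCP pose, the force, the opening and the grip force at its end, in the units of the state.
- read_state(): the state, without advancing time (a new reading comes with each control period).
- cams.camera(name): name is "side" or "top" or "wrist"; returns the picture (420x560x3 uint8, blue, green, red); there is no depth.
- cams.calibration(name): a dict with "mtx" (3x3 intrinsics, pixels), "k1" (the pictures are not rectified: a ray, as slopes to the right and down, at radius r is drawn at 1 + k1 r^2 times it, then the intrinsics apply), "pose" (4x4, takes a point from camera to world coordinates). Camera axes: x right, y down, z forward; pixel columns grow to the right and rows downward; lengths in m; the calibration is good to about 2 mm. A picture is of the moment at which its call begins: read the wrist's pose just before it. calibration takes no time and is no camera call; for the wrist camera it gives the pose at the moment of the call.
- arm.finish_job(): hands the job in; it is judged then, once.
Trained networks look in the newest picture that a camera, given by its name, has taken for a name from the list of things; names that differ only in an ending like _2 or _b are one class to them, and where a whole thing is asked for, a point or a joint stands for the part that bears it (a point fixed in the world has none). Each returns a list of dicts, best first, with "confidence" (0 to 1); they miss things now and then, are a little off and sometimes report something else, mostly with a low value. They report only what shows in the picture. A call takes as long as a camera call.
- finder.boxes_of(camera, query): "bbox" ([centre column, centre row, width, height] in pixels, round what is visible of it).
- finder.spot_point(camera, query): "centre" ([column, row] in pixels: a listed point, or the origin of a listed thing).
The state is a dict: "time": time; "joint_positions": joint angles; "dq": joint speeds; "joint_efforts": joint torques, N m; "tcp_pos": TCP position; "orientation": TCP orientation; "ft_force": force on the tool from outside, world axes, zero at the start; "wrist_torque": the same for the moment, N m; "grip_width": finger opening in m; "finger_force": force on a finger pad.
Only numpy, scipy, OpenCV 4.12 (cv2) and the standard library are available. Lean on these libraries where they do the work, as an engineer would, in place of code of your own. Each camera call takes 0.05 s, during which the arm holds its last target. There are 200 camera calls.

TASK

One pack in the sloping test dock has failed: the one whose lamp is red. Lift that pack out by its handle and set it down gently, upright and flat, in the red quarantine tray, leaving the green-lamp packs in their bays; then crank the contact beam down, clockwise, until it bears firmly on both remaining packs, without forcing it, and let go. Leave everything else on the bench where it is.

Things in the scene. Friction and masses are not known exactly. Their poses are not given: they have to be found in the camera images.
- dock: Battery test dock, fixed, 0.3 m deep, 0.36 m wide. Origin on the bench; x away from the robot, y left, z vertical. Its bed climbs away from the robot at 0.5 rad, so packs lean towards the robot. Three bays, 88 mm apart.
- bay_left (a point): Centre of the left (+y) bay's floor, on the bed; the pack's origin is here. The pack lies loose between guides 30 mm high (4 mm play each side) against a 40 mm high stop at its low, near end: draw it straight out along its own z until it is 45 mm off the bed.
- bay_mid (a point): The same for the middle bay.
- bay_right (a point): The same for the right (-y) bay.
- lamp_red: Lit red status lamp, 32 mm wide, 30 mm high, in one of three lamp places on the grey strip along the dock's high rear edge; origin at its foot. It belongs to the bay on whose centre line it stands (about 145 mm horizontally beyond that bay's centre): that pack has failed.
- lamp_green_1: Lit green status lamp of the same size (that bay's pack is good).
- lamp_green_2: The other green status lamp.
- pack_left: Battery pack in the left bay at the start. Lime case 150 (x) x 64 (y) x 88 (z) mm, 0.85 kg; origin at the centre of its underside, z through its top; in the dock x points up the slope. Raised lugs 38 mm long at both ends. Handle: aluminium bar along x from lug to lug, 18 mm wide, 75 to 89 mm above the underside, 74 mm of it clear, 25 mm of air below it: grip it across y.
- pack_mid: Battery pack in the middle bay at the start. Lime case 150 (x) x 64 (y) x 88 (z) mm, 0.85 kg; origin at the centre of its underside, z through its top; in the dock x points up the slope. Raised lugs 38 mm long at both ends. Handle: aluminium bar along x from lug to lug, 18 mm wide, 75 to 89 mm above the underside, 74 mm of it clear, 25 mm of air below it: grip it across y.
- pack_right: Battery pack in the right bay at the start. Lime case 150 (x) x 64 (y) x 88 (z) mm, 0.85 kg; origin at the centre of its underside, z through its top; in the dock x points up the slope. Raised lugs 38 mm long at both ends. Handle: aluminium bar along x from lug to lug, 18 mm wide, 75 to 89 mm above the underside, 74 mm of it clear, 25 mm of air below it: grip it across y.
- tray: Red quarantine tray, fixed on the bench, outside 235 (x) x 145 (y) x 45 (z) mm, walls and floor 5 mm thick, empty; origin at the centre of its underside. A pack fits only with its length along the tray's x (either way round).
- beam_mid (a point): Middle of the top of the contact beam, an aluminium bar across all three bays beyond the high ends of the packs. It slides down the slope, 30 mm per turn of the crank. At the start its contact blocks stand about 40 to 52 mm clear of the packs' high ends.
- contact_left: Sprung black contact block on the beam, 12 x 40 x 24 mm, for the left bay; origin at its rear face; it meets the pack's high end 25 mm above the bed. Its spring takes 1 N at first and 16 N when pushed in fully (3 mm); beyond that the beam bears hard on the pack, which bears on the stop at its low end.
- contact_mid: The same for the middle bay.
- contact_right: The same for the right bay.
- crank_hub (a point): Point on the crank's axis, at its hub, on the blue gear column at the dock's right (-y) side. The axis is square to the sloping bed. Clockwise from above drives the beam down onto the packs, about 1.4 to 1.9 turns from the start until firm. Turning takes 0.25 N m (5 N at the grip), 0.5 to 0.8 N m once firm; stays where left.
- crank_grip (a point): Middle of the crank's black free-spinning grip, an upright 25 mm round, 50 mm tall cylinder, parallel to the crank axis, 52 mm from it; 25 mm of it lie below this point, down to the steel crank arm.
- multimeter: Bystander: yellow multimeter 85 x 165 x 36 mm lying on the bench.
- screwdriver: Bystander: screwdriver lying on the bench.
- tape_roll: Bystander: roll of black tape, 96 mm wide, 22 mm high.
- dish: Bystander: steel parts dish, 90 mm wide, 25 mm high.
- wrench: Bystander: wrench lying on the bench.
- mug: Bystander: blue mug, 80 mm wide, 92 mm high.
- cleaner: Bystander: white spray can, 60 mm wide, 170 mm high.

How it is judged:
By the outcome, as a careful person would: the job done as asked, in the order asked, and still so for the second after the job is handed in, with the robot touching nothing.
It also fails if it takes over 69 s, if anything falls off the work surface, if the arm or the gripper's body presses on something with over 40 N, if the wrist force passes 120 N, or if a joint passes its speed limit or range.

## Working session

There is one attempt and no reset: what is moved stays moved. The work goes in short steps, Python scripts to look and compute and a tool call to move; the robot and the scene stay as the last step left them, time stands still between calls to the robot, and variables do not carry over. Pictures are saved under pics/ and viewed, at most 10 in all, crops included, and the job is handed in when it is done.

Besides the shell and the picture viewer there is one more tool, called after "Emit:" as a command line: name --pt "numbers of a row" for each row, then --argument value for the rest. play_rows: Moves the arm, as the interface text tells. Its arguments: {"type":"object","properties":{"gripper":{"type":"array"},"xyz":{"type":"array"},"twist":{"type":"array"},"force":{"type":"number"}},"required":["gripper","xyz","twist"]}

```bash
ls; mkdir -p pics; cat > h.py <<'E'
import numpy as np, cv2
from plant import read_state, cams, arm, finder
from scipy.spatial.transform import Rotation as R
def ray(cal,px):
    K=np.array(cal["mtx"]);k=cal["k1"];T=np.array(cal["pose"])
    d=np.array([(px[0]-K[0,2])/K[0,0],(px[1]-K[1,2])/K[1,1]]);u=d.copy()
    for _ in range(30): u=d/(1+k*(u@u))
    v=T[:3,:3]@np.array([u[0],u[1],1]);return T[:3,3],v/np.linalg.norm(v)
def proj(cal,P):
    K=np.array(cal["mtx"]);k=cal["k1"];T=np.array(cal["pose"])
    c=T[:3,:3].T@(np.array(P)-T[:3,3]);u=c[:2]/c[2];u=u*(1+k*(u@u))
    return np.array([K[0,0]*u[0]+K[0,2],K[1,1]*u[1]+K[1,2]])
def tri(rays):
    A=np.zeros((3,3));b=np.zeros(3)
    for o,d in rays:
        M=np.eye(3)-np.outer(d,d);A+=M;b+=M@o
    p=np.linalg.solve(A,b)
    return p,[round(float(np.linalg.norm((np.eye(3)-np.outer(d,d))@(p-o)))*1000,1) for o,d in rays]
def atz(r,z): o,d=r; return o+d*(z-o[2])/d[2]
E
python3 - <<'E'
from h import *
for c in ("side","top"):
    im=cams.camera(c);cv2.imwrite(f"pics/{c}0.png",im)
names="bay_left bay_mid bay_right lamp_red lamp_green_1 pack_left pack_mid pack_right tray beam_mid contact_left contact_mid contact_right crank_hub crank_grip dock".split()
C={c:cams.calibration(c) for c in("side","top")}
for n in names:
    r={c:finder.spot_point(c,n) for c in C}
    print(n,{c:[([round(x) for x in d["centre"]],round(d["confidence"],2)) for d in r[c][:3]] for c in C})
    if all(r.values()):
        p,e=tri([ray(C[c],r[c][0]["centre"]) for c in C]);print("   ",p.round(4),e)
s=read_state();print(s)
for c in ("side","top","wrist"): print(c,np.array(cams.calibration(c)["pose"]).round(3).tolist())
E
```

```text
pics
bay_left {'side': [([251, 266], 0.74)], 'top': [([236, 187], 0.63)]}
    [0.6343 0.0522 0.0741] [7.2, 7.2]
bay_mid {'side': [], 'top': [([263, 191], 0.89)]}
bay_right {'side': [], 'top': [([292, 191], 0.64)]}
lamp_red {'side': [([194, 227], 0.59), ([284, 178], 0.22)], 'top': [([237, 135], 0.38)]}
    [0.7726 0.0446 0.1998] [1.1, 1.1]
lamp_green_1 {'side': [([203, 206], 0.56), ([211, 186], 0.48)], 'top': [([269, 137], 0.46), ([295, 140], 0.4)]}
    [ 0.773  -0.0514  0.1872] [0.7, 0.7]
pack_left {'side': [([246, 267], 0.84)], 'top': [([309, 270], 0.7), ([238, 185], 0.57)]}
    [ 0.5366 -0.1651 -0.16  ] [157.6, 157.6]
pack_mid {'side': [([254, 240], 0.75)], 'top': [([260, 190], 0.83), ([236, 187], 0.73)]}
    [ 0.6301 -0.0249  0.0917] [1.2, 1.2]
pack_right {'side': [([257, 218], 0.95)], 'top': [([289, 192], 0.67)]}
    [ 0.6305 -0.1191  0.0892] [7.7, 7.7]
tray {'side': [([312, 392], 0.81)], 'top': [([142, 250], 0.92)]}
    [0.4382 0.3636 0.0236] [0.7, 0.7]
beam_mid {'side': [([216, 210], 0.63)], 'top': [([268, 148], 0.63)]}
    [ 0.74   -0.0508  0.1751] [1.2, 1.2]
contact_left {'si
[... 1113 characters left out ...]
, 'tcp_pos': array([ 0.22869248, -0.66162389,  0.21393469]), 'orientation': array([9.86187556e-01, 1.65632438e-01, 6.48570991e-06, 1.93872467e-05]), 'ft_force': array([-0.28501665, -0.1994372 ,  0.74719434]), 'wrist_torque': array([-0.04693099, -0.02110047, -0.01343123]), 'finger_force': 0.0, 'grip_width': 0.09146730510937881}
side [[-0.993, -0.073, 0.094, 0.448], [-0.118, 0.689, -0.715, 0.806], [-0.013, -0.721, -0.693, 1.002], [0.0, 0.0, 0.0, 1.0]]
top [[0.004, -0.982, 0.188, 0.337], [-1.0, -0.007, -0.013, -0.049], [0.014, -0.187, -0.982, 1.343], [0.0, 0.0, 0.0, 1.0]]
wrist [[0.328, -0.913, -0.242, 0.297], [-0.945, -0.317, -0.084, -0.638], [-0.0, 0.256, -0.967, 0.384], [0.0, 0.0, 0.0, 1.0]]
```

View pictures.

```bash
python3 - <<'E'
import cv2
a=cv2.imread("pics/side0.png");b=cv2.imread("pics/top0.png")
cv2.imwrite("pics/a.png",cv2.resize(a[120:420,80:480],(800,600),interpolation=cv2.INTER_CUBIC))
cv2.imwrite("pics/b.png",cv2.resize(b[90:390,60:460],(800,600),interpolation=cv2.INTER_CUBIC))
E
```

```text
(no output)
```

View pics/a.png

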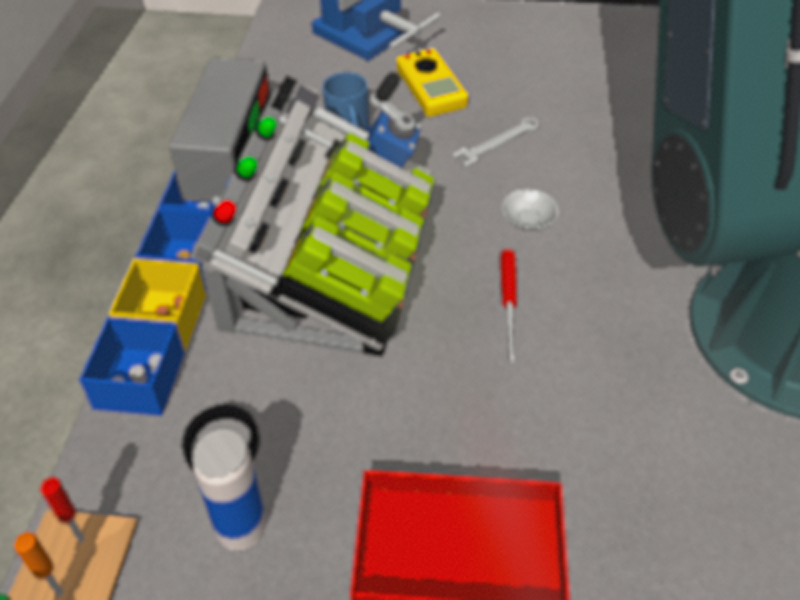

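View pics/b.png

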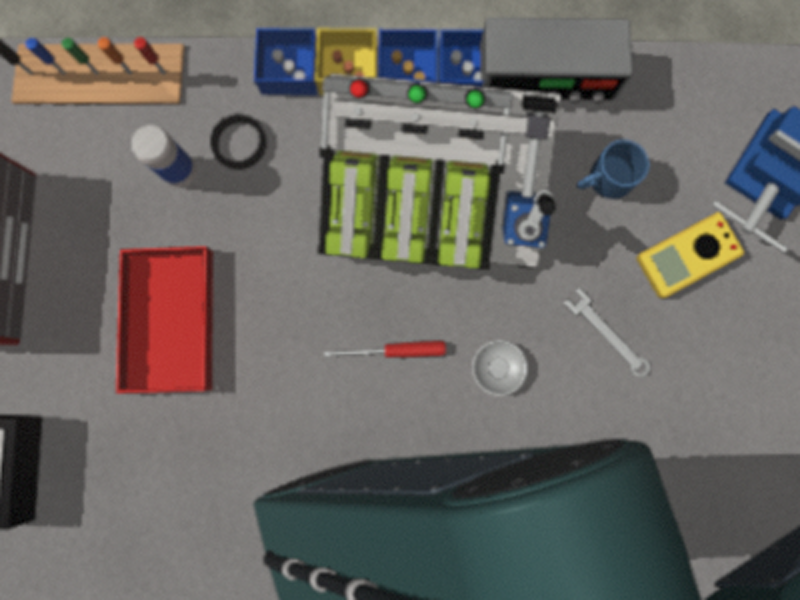

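```bash
cat >> h.py <<'E'
def dockT(p):
    x,y,yaw=p; c,s=np.cos(yaw),np.sin(yaw)
    return lambda q: np.array([x+c*q[0]-s*q[1],y+s*q[0]+c*q[1],q[2]])
def onbed(u,v,w):  # along slope, left, normal from mid-bay centre -> horizontal-frame offset
    return np.array([u*np.cos(.5)-w*np.sin(.5),v,u*np.sin(.5)+w*np.cos(.5)])
E
python3 - <<'E'
from h import *
from scipy.optimize import least_squares
C={c:cams.calibration(c) for c in("side","top")}
obs=[("side",(251,266),"b1"),("top",(236,187),"b1"),("top",(263,191),"b0"),("top",(292,191),"b-1"),("side",(246,267),"b1"),("top",(238,185),"b1"),("side",(254,240),"b0"),("top",(260,190),"b0"),("side",(257,218),"b-1"),("top",(289,192),"b-1"),
("side",(194,227),"l1"),("top",(237,135),"l1"),("side",(203,206),"l0"),("side",(211,186),"l-1"),("top",(269,137),"l0"),("top",(295,140),"l-1")]
def res(p):
    f=dockT(p[:3]);r=[]
    for c,px,n in obs:
        k=int(n[1:]); q=np.array([0,.088*k,p[3]]) if n[0]=="b" else np.array([p[5],.088*k,p[4]])
        r+=list(proj(C[c],f(q))-px)
    return np.array(r)
s=least_squares(res,[.62,-.03,0,.08,.2,.145],loss="soft_l1");print(s.x.round(4),np.abs(s.fun).round(1).reshape(-1,2).tolist())
# tray corners (top rim, z=.045) & side
for q in [(120,250),(209,248),(210,391),(118,392)]:
    print(atz(ray(C["top"],(60+q[0]/2,90+q[1]/2)),.045).round(4))
E
```

```text
[ 0.635  -0.0352 -0.0638  0.0751  0.1951  0.1351] [[4.5, 1.4], [0.3, 0.7], [0.3, 1.5], [1.7, 0.4], [0.5, 2.4], [1.7, 2.7], [0.4, 1.5], [3.3, 0.5], [3.0, 2.6], [1.3, 0.6], [0.9, 1.3], [0.2, 0.0], [0.4, 0.2], [1.7, 0.4], [2.8, 0.0], [0.2, 1.0]]
[0.5529 0.4372 0.045 ]
[0.5574 0.2894 0.045 ]
[0.3261 0.276  0.045 ]
[0.3227 0.4243 0.045 ]
```

Emit:
play_rows --gripper '[6,6,6,6,6,6,6,6,6,6,6,6]' --pt "0 0 -3.75" --pt "0 0 -3.75" --pt "0 0 -3.75" --pt "0 0 -3.75" --pt "1.43 -3.55 0" --pt "1.43 -3.55 0" --pt "1.43 -3.55 0" --pt "1.43 -3.55 0" --pt "1.43 -3.55 0" --pt "1.43 -3.55 0" --pt "1.43 -3.55 0" --pt "1.43 -3.55 0" --twist '[5.7,5.7,5.7,5.7,0,0,0,0,0,0,0,0]'

```text
time: 2.7
tcp_pos: [0.3617, -0.3839, 0.3641]
orientation: [0.999, -0.033, 0.0, 0.0]
ft_force: [0.9, 0.4, -0.8]
grip_width: 0.0602
finger_force: 0.0
```

Emit:
play_rows --gripper '[6,6,6,6,6,6,6,6,6,6,6,6]' --pt "1.43 -3.55 0" --pt "1.43 -3.55 0" --pt "1.43 -3.55 0" --pt "1.43 -3.55 0" --pt "1.43 -3.55 0" --pt "1.43 -3.55 0" --pt "1.43 -3.55 0" --pt "1.43 -3.55 0" --pt "1.43 -3.55 0" --pt "1.43 -3.55 0" --pt "1.43 -3.55 0" --pt "1.43 -3.55 0" --twist '[0,0,0,0,0,0,0,0,0,0,0,0]'

```text
time: 3.7
tcp_pos: [0.5608, 0.0303, 0.3642]
orientation: [0.999, -0.032, 0.0, 0.0]
ft_force: [0.6, -0.2, 0.5]
grip_width: 0.0602
finger_force: 0.0
```

```bash
python3 - <<'E'
from h import *
import pickle
cal=cams.calibration("wrist");im=cams.camera("wrist");cv2.imwrite("pics/w1.png",im);pickle.dump(cal,open("w1.pkl","wb"))
for n in "pack_left bay_left crank_grip crank_hub contact_left contact_mid contact_right".split():
    print(n,[([round(x) for x in d["centre"]],round(d["confidence"],2)) for d in finder.spot_point("wrist",n)[:3]])
print(read_state()["tcp_pos"])
f=dockT((.635,-.0352,-.064))
for u in(-.037,0,.037): print(u,proj(cal,f(onbed(u,.088,.089)+[0,0,.0751])).round())
E
```

```text
pack_left [([258, 117], 0.75)]
bay_left [([539, 67], 0.43)]
crank_grip [([537, 138], 0.92)]
crank_hub [([490, 167], 0.92), ([71, 93], 0.45)]
contact_left [([257, 16], 0.79), ([343, 18], 0.64)]
contact_mid [([342, 18], 0.58)]
contact_right [([423, 22], 0.84)]
[0.55995624 0.02727334 0.36404738]
-0.037 [259. 177.]
0 [258. 153.]
0.037 [256. 125.]
```

View pics/w1.png

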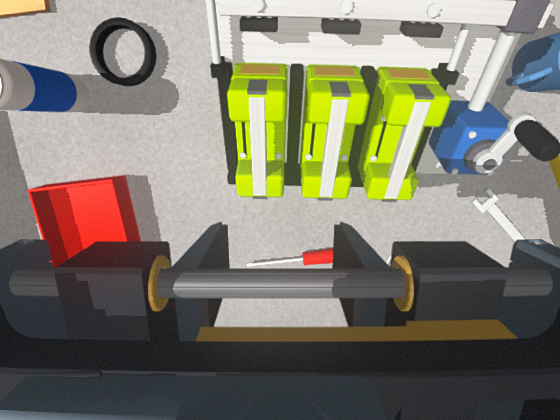

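Emit:
play_rows --gripper '[6,6,6,6]' --pt "-2.5 -1 2.5" --pt "-2.5 -1 2.5" --pt "-1 0 1" --pt "0 0 0" --twist '[0,0,0,0]'

```text
time: 4.43
tcp_pos: [0.4986, 0.0516, 0.3016]
orientation: [0.999, -0.033, -0.002, 0.0]
ft_force: [0.6, -1.2, -0.2]
grip_width: 0.0601
finger_force: 0.0
```

```bash
python3 - <<'E'
from h import *
import pickle
cal=cams.calibration("wrist");im=cams.camera("wrist");cv2.imwrite("pics/w2.png",im);pickle.dump(cal,open("w2.pkl","wb"))
print(read_state()["tcp_pos"])
E
```

```text
[0.50071157 0.05149458 0.30351838]
```

View pics/w2.png

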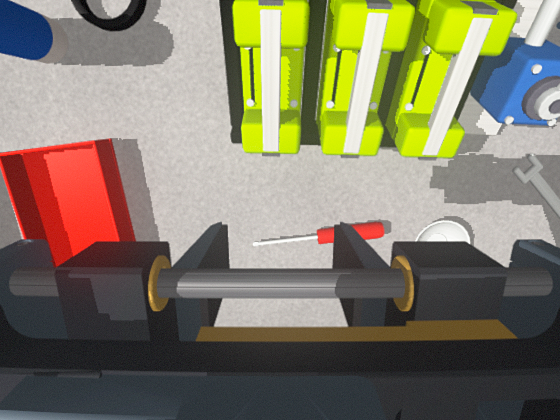

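```bash
python3 - <<'E'
from h import *
import pickle
c1,c2=[pickle.load(open(f"w{i}.pkl","rb")) for i in(1,2)]
T=cams.calibration("top")
def t(n,a,b,z=None):
    p,e=tri([ray(c1,a),ray(c2,b)]);print(n,p.round(4),e);return p
lo=t("barlow",(259.5,197),(272,153.5));hi=t("barhi",(257,94),(269,11))
print(hi-lo,np.arctan2(hi[2]-lo[2],hi[0]-lo[0]),np.linalg.norm(hi-lo))
t("trayTR",(127,178),(101,140));t("trayTL",(30,188),(2,153))
lo=t("midlow",(324,197),(350,154))
lo=t("rightlow",(388,198),(423,156))
E
```

```text
barlow [0.5367 0.0593 0.1213] [0.8, 0.8]
barhi [0.664  0.0505 0.1645] [0.6, 0.6]
[ 0.1272217  -0.00884534  0.04321985] 0.32748812612327616 0.1346534692501946
trayTR [0.5658 0.2592 0.0833] [6.4, 6.4]
trayTL [0.5547 0.4552 0.0195] [0.8, 0.8]
midlow [ 0.5305 -0.0266  0.1187] [0.6, 0.6]
rightlow [ 0.5198 -0.118   0.0995] [1.0, 1.0]
```

Emit:
play_rows --gripper '[5,5,5,5,5,5,5]' --pt "2.5 -0.25 2" --pt "2.5 -0.25 2" --pt "2.5 -0.25 2" --pt "2.5 -0.25 2" --pt "0 0 3" --pt "0 0 0" --pt "0 0 0" --twist '[0,0,0,0,0,0,0]'

```text
time: 5.07
tcp_pos: [0.6023, 0.0549, 0.1938]
orientation: [0.999, -0.033, -0.001, 0.0]
ft_force: [-0.2, 0.1, 0.7]
grip_width: 0.0496
finger_force: 0.0
```

```bash
python3 - <<'E'
from h import *
cal=cams.calibration("wrist");im=cams.camera("wrist");s=cams.camera("side")
cv2.imwrite("pics/w3.png",np.hstack([cv2.resize(im,(440,330)),cv2.resize(s[150:300,150:310],(352,330))]))
cv2.imwrite("pics/w3raw.png",im)
print(read_state()["tcp_pos"])
f=dockT((.635,-.0352,-.064))
for u in(-.075,-.037,0,.037,.075): print(u,proj(cal,f(onbed(u,.088,.089)+[0,0,.0751])).round())
E
```

```text
[0.60305404 0.05523439 0.19600419]
-0.075 [281. 291.]
-0.037 [281. 265.]
0 [281. 233.]
0.037 [280. 194.]
0.075 [280. 141.]
```

View pics/w3.png

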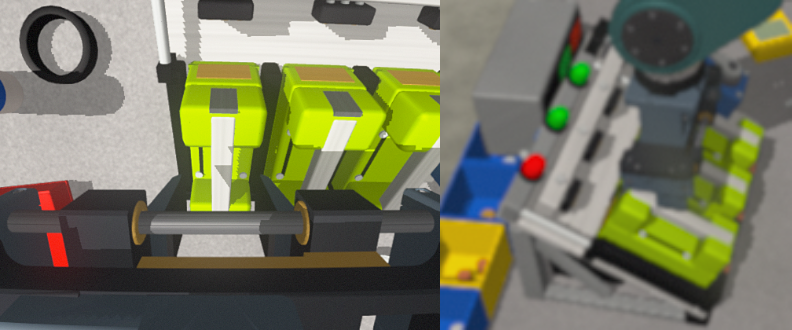

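```bash
python3 - <<'E'
from h import *
import pickle
c1,c2=[pickle.load(open(f"w{i}.pkl","rb")) for i in(1,2)];c3=cams.calibration("wrist")
im=cv2.imread("pics/w3raw.png")
cv2.imwrite("pics/w3c.png",cv2.resize(im[60:290,200:400],(696,600*230//230),interpolation=cv2.INTER_CUBIC)[:600])
for a,b in(((257,80),(284,113)),((257,94),(283,146))):
    p,e=tri([ray(c1,a),ray(c3,b)]);print(p.round(4),e)
p,e=tri([ray(c1,(257,94)),ray(c3,(283,146)),ray(c2,(269,11))]);print(p.round(4),e)
E
```

```text
[0.6796 0.0487 0.1578] [0.6, 0.6]
[0.6617 0.0494 0.1848] [0.9, 0.9]
[0.6616 0.0501 0.1745] [1.6, 0.9, 0.9]
```

View pics/w3c.png

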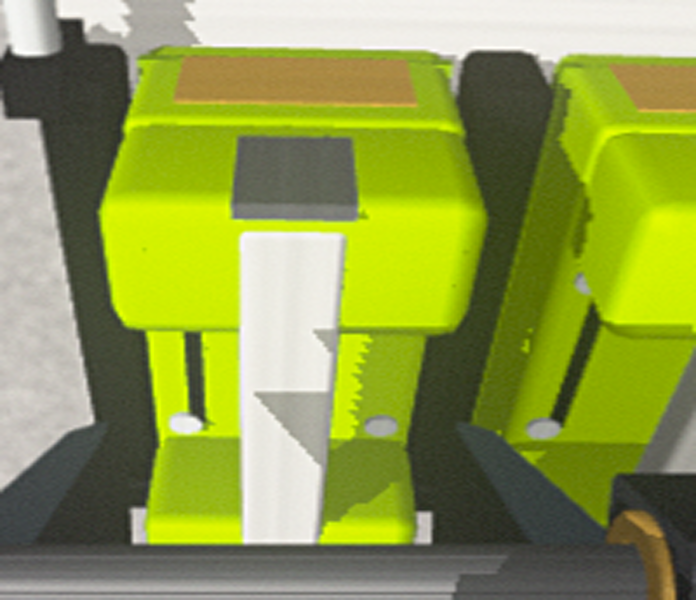

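Emit:
play_rows --gripper '[5,5,5,5,0.5,0.5,0.5,0.5,0.5]' --pt "0 0 2" --pt "0 0 2" --pt "0 0 1.2" --pt "0 0 0.9" --pt "0 0 0" --pt "0 0 0" --pt "0 0 0" --pt "0 0 0" --pt "0 0 0" --twist '[0,0,0,0,0,0,0,0,0]' --force 50

```text
time: 5.92
tcp_pos: [0.6026, 0.0555, 0.1338]
orientation: [0.999, -0.033, 0.001, 0.0]
ft_force: [-2.1, -4.4, 3.2]
grip_width: 0.0196
finger_force: 2.2
```

Emit:
play_rows --gripper '[0.5,0.5,0.5,0.5,0.5]' --pt "0 0 0" --pt "0 0 0" --pt "0 0 0" --pt "-0.24 0 -0.44" --pt "-0.24 0 -0.44" --twist '[0,0,0,0,0]'

```text
time: 6.33
tcp_pos: [0.5975, 0.056, 0.1416]
orientation: [0.999, -0.033, 0.0, -0.0]
ft_force: [4.2, -0.8, -8.3]
grip_width: 0.0178
finger_force: 49.9
```

Emit:
play_rows --gripper '[0.5,0.5,0.5,0.5,0.5,0.5,0.5,0.5,0.5]' --pt "-0.48 0 -0.88" --pt "-0.48 0 -0.88" --pt "-0.48 0 -0.88" --pt "-0.48 0 -0.88" --pt "-0.48 0 -0.88" --pt "-0.48 0 -0.88" --pt "-0.48 0 -0.88" --pt "0 0 -3" --pt "0 0 -3" --twist '[0,0,0,0,0,0,0,0,0]'

```text
time: 7.08
tcp_pos: [0.5621, 0.0581, 0.2635]
orientation: [0.999, -0.033, -0.002, 0.0]
ft_force: [1.4, -0.4, -8.0]
grip_width: 0.0176
finger_force: 50.0
```

```bash
python3 - <<'E'
from h import *
import pickle
s=cams.camera("side");w=cams.camera("wrist")
print(read_state()["tcp_pos"],finder.boxes_of("side","tray")[:2],finder.spot_point("wrist","tray")[:2])
cv2.imwrite("pics/s4.png",np.hstack([cv2.resize(w,(440,330)),cv2.resize(s[150:300,150:310],(352,330))]))
E
```

```text
[0.56589278 0.0583322  0.26844069] [{'bbox': [310.2, 386.1, 110.1, 64.9], 'confidence': 0.58}] [{'centre': [88.6, 269.5], 'confidence': 0.73}]
```

View pics/s4.png

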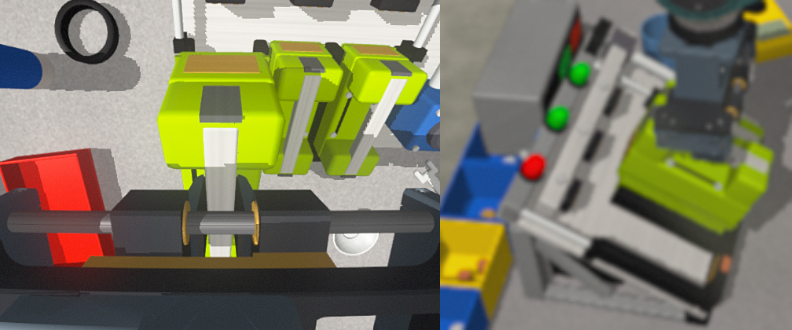

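Emit:
play_rows --gripper '[0.5,0.5,0.5,0.5,0.5,0.5,0.5,0.5,0.5,0.5,0.5,0.5]' --pt "0 0 0" --pt "0 0 0" --pt "-0.79 -3.06 0" --pt "-0.79 -3.06 0" --pt "-0.79 -3.06 0" --pt "-0.79 -3.06 0" --pt "-0.79 -3.06 0" --pt "-0.79 -3.06 0" --pt "-0.79 -3.06 0" --pt "-0.79 -3.06 0" --pt "-0.79 -3.06 0" --pt "-0.79 -3.06 0" --twist '[-3.5,-3.5,0,0,0,0,0,0,0,0,0,0]'

```text
time: 8.28
tcp_pos: [0.4657, 0.3598, 0.261]
orientation: [1.0, 0.029, -0.001, 0.001]
ft_force: [0.8, 0.1, -8.3]
grip_width: 0.0175
finger_force: 50.0
```

Emit:
play_rows --gripper '[0.5,0.5,0.5,0.5,0.5,0.5]' --pt "0 0 3" --pt "0 0 3" --pt "0 0 3" --pt "0 0 2.5" --pt "0 0 0" --pt "0 0 0" --twist '[0,0,0,0,0,0]'

```text
time: 8.78
tcp_pos: [0.466, 0.3581, 0.1462]
orientation: [1.0, 0.028, -0.002, 0.001]
ft_force: [0.7, 0.5, -7.2]
grip_width: 0.0178
finger_force: 50.0
```

```bash
python3 - <<'E'
from h import *
s=cams.camera("side");w=cams.camera("wrist")
print(read_state()["tcp_pos"],read_state()["ft_force"])
cv2.imwrite("pics/s5.png",np.hstack([cv2.resize(w,(400,300)),cv2.resize(s[270:420,220:420],(400,300))]))
E
```

```text
[0.46796149 0.35937314 0.14922555] [ 0.45677579  0.32685786 -7.65351856]
```

View pics/s5.png

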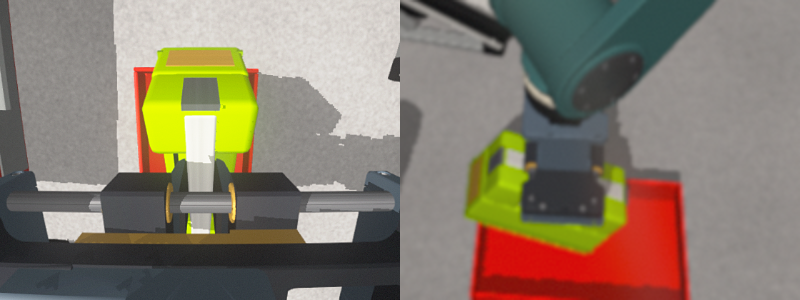

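Emit:
play_rows --gripper '[0.5,0.5,0.5,0.5,0.5,0.5,0.5,0.5,0.5]' --pt "0 0 1.5" --pt "0 0 1.3" --pt "0 0 1" --pt "0 0 0.6" --pt "0 0 0.2" --pt "0 0 0.2" --pt "0 0 0.2" --pt "0 0 0.1" --pt "0 0 0" --twist '[0,0,0,0,0,0,0,0,0]'

```text
time: 9.63
tcp_pos: [0.4687, 0.3598, 0.0988]
orientation: [1.0, 0.029, 0.001, -0.001]
ft_force: [-1.0, -1.9, 5.0]
grip_width: 0.0175
finger_force: 50.0
```

Emit:
play_rows --gripper '[0.5,0.5,0.5,0.5,0.5,0.5,0.5]' --pt "0 0 0" --pt "-0.22 0 0.15" --pt "-0.22 0 0.15" --pt "-0.26 0 0.21" --pt "-0.26 0 0.21" --pt "-0.31 0 0.26" --pt "-0.31 0 0.26" --twist '[0,0,0,0,0,0,0]' --force 12

```text
time: 10.22
tcp_pos: [0.4548, 0.3598, 0.0876]
orientation: [1.0, 0.029, 0.003, -0.002]
ft_force: [6.9, -3.6, 15.5]
grip_width: 0.0179
finger_force: 12.0
```

Emit:
play_rows --gripper '[0.5,0.5,0.5,0.5,0.5,0.5]' --pt "0 0 0" --pt "0 0 0" --pt "-0.36 0 0.3" --pt "-0.36 0 0.3" --pt "-0.4 0 0.3" --pt "0 0 0" --twist '[0,0,0,0,0,0]' --force 4

```text
time: 10.72
tcp_pos: [0.4464, 0.3606, 0.0815]
orientation: [1.0, 0.029, 0.006, -0.003]
ft_force: [9.9, -11.9, 49.2]
grip_width: 0.0181
finger_force: 29.8
```

```bash
python3 - <<'E'
from h import *
w=cams.camera("wrist");s=cams.camera("side")
print(read_state()["tcp_pos"],read_state()["ft_force"])
cv2.imwrite("pics/s6.png",np.hstack([cv2.resize(w,(400,300)),cv2.resize(s[270:420,220:420],(400,300))]))
E
```

```text
[0.44650247 0.36047402 0.08149974] [  9.95001193 -11.97835958  48.45161822]
```

View pics/s6.png

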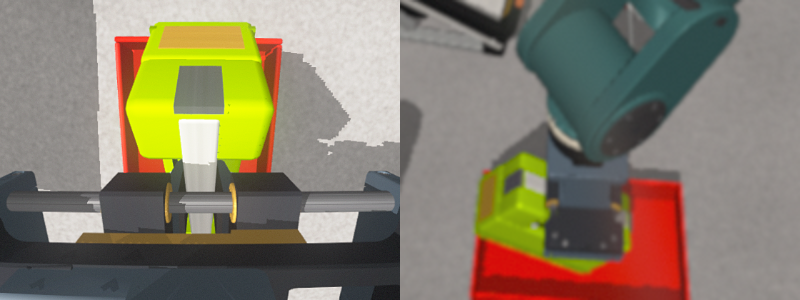

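```bash
python3 - <<'E'
from h import *
S=cams.calibration("side");W=cams.calibration("wrist")
for px in((312,406),(334,406),(334,377)): print(px,[atz(ray(S,px),z).round(3).tolist() for z in(.005,.03,.09)])
print("tray far-left rim",[atz(ray(S,(257.5,270+97)),.045).round(3)], "near", [atz(ray(S,(220+282/2,270+92)),.045).round(3)])
# wrist: far rim and end face
print("rim",[atz(ray(W,(c*1.4,38*1.4)),.045).round(3).tolist() for c in(118,282)])
for r in(22,47,66,118):print("row",r,[atz(ray(W,(200*1.4,r*1.4)),z).round(3).tolist() for z in(.045,.07,.1,.12)])
# predicted side proj of bottom corners for tilt th with grip on bar centre
g=np.array([.4465,.3605,.1005]);yaw=.0575
for th in(.5,.3):
  for u,v,w in((-.075,.032,0),(.075,.032,0),(.075,.032,.088),(-.075,.032,.088)):
    w2=w-.084;x=u*np.cos(th)-w2*np.sin(th);z=u*np.sin(th)+w2*np.cos(th)
    P=g+[x*np.cos(yaw)-v*np.sin(yaw),x*np.sin(yaw)+v*np.cos(yaw),z]
    p=proj(S,P);q=proj(W,P);print(th,(u,v,w),P.round(3),"side view",((p-[220,270])*2+[400,0]).round(),"wrist view",(q/1.4).round())
E
```

```text
(312, 406) [[0.436, 0.387, 0.005], [0.436, 0.397, 0.03], [0.437, 0.422, 0.09]]
(334, 406) [[0.387, 0.381, 0.005], [0.388, 0.391, 0.03], [0.392, 0.417, 0.09]]
(334, 377) [[0.388, 0.313, 0.005], [0.39, 0.326, 0.03], [0.393, 0.355, 0.09]]
tray far-left rim [array([0.568, 0.329, 0.045])] near [array([0.329, 0.289, 0.045])]
rim [[0.555, 0.438, 0.045], [0.563, 0.298, 0.045]]
row 22 [[0.571, 0.369, 0.045], [0.565, 0.368, 0.07], [0.557, 0.367, 0.1], [0.552, 0.367, 0.12]]
row 47 [[0.552, 0.367, 0.045], [0.548, 0.367, 0.07], [0.542, 0.367, 0.1], [0.539, 0.366, 0.12]]
row 66 [[0.536, 0.367, 0.045], [0.534, 0.366, 0.07], [0.531, 0.366, 0.1], [0.529, 0.366, 0.12]]
row 118 [[0.491, 0.364, 0.045], [0.494, 0.364, 0.07], [0.498, 0.364, 0.1], [0.5, 0.364, 0.12]]
0.5 (-0.075, 0.032, 0) [ 0.419  0.391 -0.009] side view [598. 283.] wrist view [175. 170.]
0.5 (0.075, 0.032, 0) [0.551 0.399 0.063] side view [480. 248.] wrist view [160.  42.]
0.5 (0.075, 0.032, 0.088) [0.508 0.396 0.14 ] side view [518. 217.] wrist view [135. 102.]
0.5 (-0.075, 0.032, 0.088) [0.377 0.389 0.068] side view [641. 255.] wrist view [167. 240.]
0.3 (-0.075, 0.032, 0) [ 0.398  0.39  -0.002] side view [617. 281.] wrist view [174. 189.]
0.3 (0.075, 0.032, 0) [0.541 0.398 0.042] side view [490. 257.] wrist view [164.  59.]
0.3 (0.075, 0.032, 0.088) [0.515 0.396 0.126] side view [512. 223.] wrist view [141.  89.]
0.3 (-0.075, 0.032, 0.088) [0.372 0.388 0.082] side view [647. 250.] wrist view [164. 255.]
```

Emit:
play_rows --gripper '[0.5,0.5,0.5]' --pt "0 0 -0.3" --pt "0 0 -0.3" --pt "0 0 0" --twist '[0,0,0]' --force 15

```text
time: 11.07
tcp_pos: [0.4408, 0.3578, 0.0827]
orientation: [1.0, 0.028, 0.0, -0.0]
ft_force: [2.7, -1.2, 9.8]
grip_width: 0.0179
finger_force: 17.7
```

Emit:
play_rows --gripper '[0.5,0.5,0.5,0.5,0.5,0.5,0.5,0.5,0.5,0.5,0.5]' --pt "0 0 0" --pt "0 0 0" --pt "0 0 -0.5" --pt "0 0 -1" --pt "0 0 -1" --pt "-1.4 0 -0.5" --pt "-1.4 0 0" --pt "-1.4 0 0" --pt "-1.4 0 0" --pt "-1.4 0 0" --pt "0 0 0" --twist '[0,0,0,0,0,0,0,0,0,0,0]' --force 50

```text
time: 11.98
tcp_pos: [0.3671, 0.3526, 0.1112]
orientation: [1.0, 0.029, -0.001, 0.001]
ft_force: [0.6, -0.5, -8.2]
grip_width: 0.0176
finger_force: 52.5
```

```bash
python3 - <<'E'
from h import *
w=cams.camera("wrist");s=cams.camera("side")
print(read_state()["tcp_pos"],read_state()["ft_force"])
cv2.imwrite("pics/s7.png",np.hstack([cv2.resize(w,(400,300)),cv2.resize(s[270:420,220:420],(400,300))]))
S=cams.calibration("side");W=cams.calibration("wrist")
g=np.array(read_state()["tcp_pos"])+[0,0,.019];yaw=.0575
for th in(.5,.3):
 for du in(0,.02):
  o=[]
  for u,v,w in((-.075,.032,0),(.075,.032,0),(.075,.032,.088),(-.075,.032,.088)):
    w2=w-.084;x=(u+du)*np.cos(th)-w2*np.sin(th);z=(u+du)*np.sin(th)+w2*np.cos(th)
    P=g+[x*np.cos(yaw)-v*np.sin(yaw),x*np.sin(yaw)+v*np.cos(yaw),z]
    p=proj(S,P);q=proj(W,P);o.append((((p-[220,270])*2+[400,0]).round().tolist(),(q/1.4).round().tolist(),round(P[2],3)))
  print(th,du,o)
E
```

```text
[0.36965495 0.35357599 0.11186226] [ 0.11329616 -0.21704798 -8.87539894]
0.5 0 [([669.0, 274.0], [174.0, 169.0], np.float64(0.021)), ([551.0, 237.0], [159.0, 41.0], np.float64(0.093)), ([595.0, 205.0], [135.0, 104.0], np.float64(0.17)), ([718.0, 245.0], [167.0, 240.0], np.float64(0.098))]
0.5 0.02 [([654.0, 269.0], [173.0, 158.0], np.float64(0.031)), ([535.0, 232.0], [156.0, 13.0], np.float64(0.103)), ([577.0, 199.0], [126.0, 64.0], np.float64(0.18)), ([702.0, 240.0], [164.0, 230.0], np.float64(0.108))]
0.3 0 [([689.0, 272.0], [174.0, 188.0], np.float64(0.028)), ([560.0, 246.0], [164.0, 58.0], np.float64(0.073)), ([587.0, 211.0], [141.0, 90.0], np.float64(0.157)), ([725.0, 239.0], [165.0, 255.0], np.float64(0.113))]
0.3 0.02 [([673.0, 269.0], [173.0, 175.0], np.float64(0.034)), ([542.0, 243.0], [162.0, 33.0], np.float64(0.079)), ([569.0, 207.0], [136.0, 50.0], np.float64(0.163)), ([707.0, 235.0], [163.0, 241.0], np.float64(0.118))]
```

View pics/s7.png

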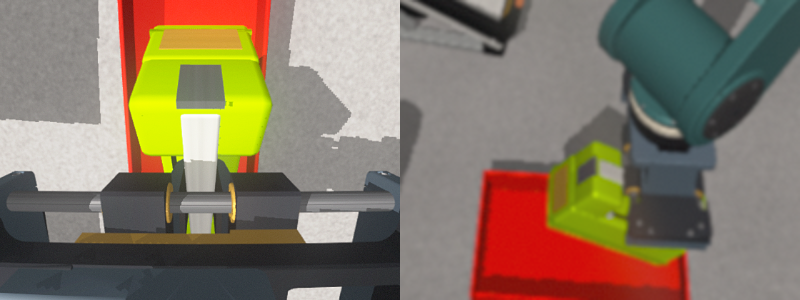

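Emit:
play_rows --gripper '[0.5,0.5,0.5,0.5,0.5,0.5,0.5,0.5,0.5]' --pt "0.75 0 0" --pt "0.75 0 0.8" --pt "0 0 0.7" --pt "0 0 0.4" --pt "0 0 0.2" --pt "0 0 0.15" --pt "0 0 0.15" --pt "0 0 0.1" --pt "0 0 0" --twist '[0,0,0,0,0,0,0,0,0]'

```text
time: 12.83
tcp_pos: [0.3856, 0.3544, 0.0868]
orientation: [1.0, 0.029, -0.0, 0.0]
ft_force: [-0.1, -0.3, -8.2]
grip_width: 0.0175
finger_force: 52.5
```

Emit:
play_rows --gripper '[0.5,0.5,0.5,0.5,0.5]' --pt "0 0 0.1" --pt "0 0 0.1" --pt "0 0 0.1" --pt "0 0 0.1" --pt "0 0 0" --twist '[0,0,0,0,0]'

```text
time: 13.25
tcp_pos: [0.3858, 0.3545, 0.0829]
orientation: [1.0, 0.028, 0.0, -0.0]
ft_force: [-1.0, 0.1, -6.3]
grip_width: 0.0181
finger_force: 52.5
```

Emit:
play_rows --gripper '[0.5,0.5,0.5,0.5,0.5,0.5]' --pt "0 0 0" --pt "0 0 0" --pt "0.5 0 0.15" --pt "0.5 0 0.15" --pt "0.5 0 0.2" --pt "0 0 0" --twist '[0,0,0,0,0,0]' --force 8

```text
time: 13.75
tcp_pos: [0.4015, 0.3553, 0.0776]
orientation: [1.0, 0.028, -0.0, 0.0]
ft_force: [-0.2, -0.1, -7.0]
grip_width: 0.018
finger_force: 8.0
```

Emit:
play_rows --gripper '[0.5,0.5,0.5,0.5,0.5,0.5]' --pt "0.45 0 0.2" --pt "0.45 0 0.2" --pt "0.4 0 0.2" --pt "0.3 0 0.2" --pt "0 0 0.1" --pt "0 0 0" --twist '[0,0,0,0,0,0]'

```text
time: 14.25
tcp_pos: [0.4176, 0.3563, 0.0692]
orientation: [1.0, 0.029, 0.001, -0.0]
ft_force: [0.9, -2.0, 1.1]
grip_width: 0.0179
finger_force: 8.0
```

```bash
python3 - <<'E'
from h import *
from scipy.optimize import least_squares
w=cams.camera("wrist");cv2.imwrite("pics/w8.png",w)
st=read_state();print(st["tcp_pos"],st["ft_force"])
W=cams.calibration("wrist")
# lime / orange rows along bar columns beside grey plate
hsv=cv2.cvtColor(w,cv2.COLOR_BGR2HSV)
def runs(col):
    out=[];prev=None
    for r in range(0,290):
        h,s,v=map(int,hsv[r,col]); k='L' if 30<h<50 and s>120 and v>60 else 'O' if 8<h<25 and s>90 else 'R' if (h<7 or h>172) and s>120 else '.'
        if k!=prev: out.append((r,k,v)); prev=k
    return out
for c in(225,240,250,280,310,330): print(c,runs(c))
g=np.array(st["tcp_pos"])+[0,0,.019];yaw=.0575
for th in(.4,.2,.1,0):
 for du in(0,.015):
  o=[]
  for u,w_ in((.075,0),(.075,.088),(.037,.088)):
    w2=w_-.084;x=(u+du)*np.cos(th)-w2*np.sin(th);z=(u+du)*np.sin(th)+w2*np.cos(th)
    P=g+[x*np.cos(yaw),x*np.sin(yaw),z];o.append(proj(W,P).round().tolist())
  print(th,du,o)
E
```

```text
[0.41757958 0.35639377 0.06924072] [ 2.5743047  -3.0201598   0.12334054]
225 [(0, 'R', 123), (98, 'O', 225), (99, 'L', 160), (179, 'O', 185), (180, '.', 194), (186, 'O', 190), (187, '.', 187), (208, 'R', 190), (209, '.', 192), (210, 'R', 195), (211, '.', 190), (213, 'R', 191), (214, '.', 191), (215, 'R', 193), (242, 'O', 72), (243, '.', 57), (247, 'O', 60), (249, '.', 56)]
240 [(0, 'R', 122), (98, 'O', 234), (99, 'L', 161), (180, '.', 245), (190, 'L', 250), (241, '.', 82), (258, 'O', 104), (269, '.', 59)]
250 [(0, 'R', 120), (98, 'O', 231), (99, 'L', 162), (225, '.', 113)]
280 [(0, 'R', 126), (97, '.', 151), (106, 'L', 238), (112, '.', 237)]
310 [(0, 'R', 126), (98, 'O', 231), (99, 'L', 150), (225, '.', 88)]
330 [(0, 'R', 127), (98, 'O', 234), (99, 'L', 160), (242, '.', 63), (278, 'O', 79)]
0.4 0 [[281.0, 69.0], [281.0, 134.0], [281.0, 215.0]]
0.4 0.015 [[281.0, 41.0], [281.0, 93.0], [281.0, 186.0]]
0.2 0 [[281.0, 93.0], [281.0, 119.0], [281.0, 204.0]]
0.2 0.015 [[281.0, 68.0], [281.0, 80.0], [281.0, 173.0]]
0.1 0 [[281.0, 105.0], [281.0, 116.0], [281.0, 200.0]]
0.1 0.015 [[281.0, 82.0], [281.0, 78.0], [281.0, 169.0]]
0 0 [[281.0, 117.0], [281.0, 114.0], [281.0, 197.0]]
0 0.015 [[281.0, 95.0], [281.0, 79.0], [281.0, 166.0]]
```

Emit:
play_rows --gripper '[2.2,2.6,3.5,5,5,5,5,5,5,5,5,5]' --pt "0 0 0" --pt "0 0 0" --pt "0 0 0" --pt "0 0 0" --pt "0 0 0" --pt "0 0 0" --pt "0 0 -1" --pt "0 0 -3" --pt "0 0 -4" --pt "0 0 -4" --pt "0 0 -4" --pt "0 0 -4" --twist '[0,0,0,0,0,0,0,0,0,0,0,0]'

```text
time: 15.3
tcp_pos: [0.4162, 0.3559, 0.2718]
orientation: [1.0, 0.029, 0.0, -0.0]
ft_force: [0.6, -0.1, 0.2]
grip_width: 0.0498
finger_force: 0.0
```

```bash
python3 - <<'E'
from h import *
w=cams.camera("wrist");cv2.imwrite("pics/w9.png",w);cal=cams.calibration("wrist")
st=read_state();print(st["tcp_pos"],st["ft_force"],st["grip_width"])
hsv=cv2.cvtColor(w,cv2.COLOR_BGR2HSV)
L=cv2.inRange(hsv,(30,110,60),(50,255,255))
n,lab,stt,cen=cv2.connectedComponentsWithStats(L)
for i in range(1,n):
    if stt[i,4]>300: print(stt[i],cen[i])
ys,xs=np.nonzero(L);c,sz,a=cv2.minAreaRect(np.c_[xs,ys][ys<260].astype(np.float32));print(c,sz,a)
R_=cv2.inRange(hsv,(0,140,60),(7,255,255))|cv2.inRange(hsv,(173,140,60),(180,255,255))
ys,xs=np.nonzero(R_);print("red",xs.min(),xs.max(),ys.min(),ys.max())
print("lime top corners at z=.093:",[atz(ray(cal,p),.093).round(3).tolist() for p in((stt[1:,0].min(),stt[1:,1].min()),)])
for n in("pack_left","tray"):print(n,finder.spot_point("wrist",n)[:2],finder.boxes_of("wrist",n)[:2])
O=cv2.inRange(hsv,(8,120,80),(22,255,255));ys,xs=np.nonzero(O[:230]);print("orange px",len(xs))
f=dockT((.440,.357,.057))
print("level pred",[proj(cal,f(np.array(q))).round().tolist() for q in((.06,.032,.093),(.06,-.032,.093),(-.09,.032,.093),(-.09,-.032,.093))])
E
```

```text
[0.41891793 0.35807626 0.27976559] [5.28285161 3.68133687 9.58191649] 0.050059091435789745
[ 251  111   59  131 4621] [280.5446873  174.85046527]
(280.0, 176.0) (130.0, 58.0) 90.0
red 0 559 0 246
lime top corners at z=.093: [[0.501, 0.396, 0.093]]
pack_left [{'centre': [278.2, 170.4], 'confidence': 0.78}] [{'bbox': [519.3, 47.4, 78.0, 94.7], 'confidence': 0.63}, {'bbox': [280.7, 178.3, 62.8, 134.8], 'confidence': 0.62}]
tray [] [{'bbox': [275.9, 153.4, 124.2, 182.1], 'confidence': 0.65}]
orange px 850
level pred [[254.0, 114.0], [313.0, 114.0], [257.0, 244.0], [310.0, 244.0]]
```

Emit:
play_rows --gripper '[5,5,5,5,5,5,5,5,5,5,5,5]' --pt "0 0 -2.5" --pt "0 0 -2.5" --pt "0.9 3.9 0" --pt "0.9 3.9 0" --pt "0.9 3.9 0" --pt "0.9 3.9 0" --pt "0.9 3.9 0" --pt "0.9 3.9 0" --pt "0.9 3.9 0" --pt "0.9 3.9 0" --pt "0.9 3.9 0" --pt "0.9 3.9 0" --twist '[3.5,3.5,0,0,0,0,0,0,0,0,0,0]'

```text
time: 16.55
tcp_pos: [0.4801, -0.0408, 0.3175]
orientation: [0.999, -0.033, -0.001, -0.0]
ft_force: [1.4, 0.3, -0.4]
grip_width: 0.0499
finger_force: 0.0
```

Emit:
play_rows --gripper '[5,5,5,5,5,5]' --pt "0.9 4 0" --pt "0.9 4 0" --pt "0.9 4 0" --pt "0.9 4 0" --pt "0 0 0" --pt "0 0 0" --twist '[0,0,0,0,0,0]'

```text
time: 17.05
tcp_pos: [0.5058, -0.2022, 0.317]
orientation: [0.999, -0.034, -0.002, -0.001]
ft_force: [-0.9, 1.2, -0.0]
grip_width: 0.05
finger_force: 0.0
```

```bash
cat > look.py <<'E'
from h import *
import pickle,sys
cal=cams.calibration("wrist");w=cams.camera("wrist");cv2.imwrite(f"pics/{sys.argv[1]}.png",w)
out={"cal":cal}
for n in("crank_grip","crank_hub","contact_mid","contact_right","beam_mid"):
    out[n]=[(d["centre"],d["confidence"]) for d in finder.spot_point("wrist",n)[:2]];print(n,[([round(x,1) for x in a],round(b,2)) for a,b in out[n]])
b=finder.boxes_of("wrist","crank_grip")[:2];print(b)
pickle.dump(out,open(f"{sys.argv[1]}.pkl","wb"));print(read_state()["tcp_pos"])
E
python3 look.py k1
```

```text
crank_grip [([317.5, 91.5], 0.7)]
crank_hub [([295.3, 131.8], 0.56)]
contact_mid [([211.0, 83.3], 0.29)]
contact_right []
beam_mid []
[{'bbox': [317.6, 92.2, 30.1, 50.3], 'confidence': 0.64}, {'bbox': [277.6, 249.0, 51.9, 37.2], 'confidence': 0.43}]
[ 0.50653316 -0.19986843  0.3189247 ]
```

Emit:
play_rows --gripper '[5,5,5,5,5]' --pt "-2 3 0" --pt "-2 3 0" --pt "-1 0 0" --pt "0 0 0" --pt "0 0 0" --twist '[0,0,0,0,0]'

```text
time: 17.82
tcp_pos: [0.4528, -0.257, 0.3191]
orientation: [0.999, -0.033, 0.0, 0.0]
ft_force: [-0.6, 0.3, 0.4]
grip_width: 0.05
finger_force: 0.0
```

```bash
python3 look.py k2; python3 - <<'E'
from h import *
import pickle
a,b=[pickle.load(open(f"k{i}.pkl","rb")) for i in(1,2)];w1=pickle.load(open("w1.pkl","rb"))
S,T=cams.calibration("side"),cams.calibration("top")
fx={"crank_grip":[(w1,(537,138)),(S,(276,165)),(T,(332,188))],"crank_hub":[(w1,(490,167)),(S,(285,179)),(T,(325,206))]}
for n in fx:
    r=[ray(o["cal"],o[n][0][0]) for o in(a,b) if o[n]]
    if len(r)==2: print(n,"wrist",tri(r))
    print(n,"all",tri(r+[ray(c,p) for c,p in fx[n]]))
E
```

```text
crank_grip [([246.5, 28.6], 0.69)]
crank_hub [([234.5, 79.1], 0.77)]
contact_mid []
contact_right []
beam_mid []
[{'bbox': [246.9, 30.6, 32.5, 42.3], 'confidence': 0.74}]
[ 0.4531421  -0.25706096  0.31886282]
crank_grip wrist (array([ 0.59937326, -0.23893061,  0.20817298]), [0.1, 0.1])
crank_grip all (array([ 0.60064265, -0.23841809,  0.20542274]), [1.3, 0.6, 1.2, 8.9, 9.7])
crank_hub wrist (array([ 0.56649278, -0.22042914,  0.16915621]), [0.1, 0.1])
crank_hub all (array([ 0.56545422, -0.2206824 ,  0.16386299]), [0.8, 2.0, 1.2, 2.4, 1.5])
```

Emit:
play_rows --gripper '[5.5,5.5,5.5,5.5,5.5,5.5,5.5,5.5,5.5,5.5]' --pt "3.5 -0.7 1" --pt "3.5 -0.7 1" --pt "3.5 -0.7 1" --pt "3.6 -0.7 1" --pt "0 0 1.9" --pt "0 0 0" --pt "0 0 2" --pt "0 0 2" --pt "0 0 1.5" --pt "0 0 1" --twist '[0,0,0,0,0,0,0,0,0,0]'

```text
time: 19.0
tcp_pos: [0.5942, -0.2386, 0.1941]
orientation: [0.999, -0.033, -0.001, -0.0]
ft_force: [0.9, 0.4, 0.2]
grip_width: 0.055
finger_force: 0.0
```

Emit:
play_rows --gripper '[2,2,2,2,2,2,2]' --pt "0 0 0" --pt "0 0 0" --pt "0 0 0" --pt "0 0 0" --pt "0 0 0" --pt "0 0 0" --pt "0 0 0" --twist '[0,0,0,0,0,0,0]' --force 25

```text
time: 19.58
tcp_pos: [0.5956, -0.2387, 0.1959]
orientation: [0.999, -0.033, 0.0, 0.0]
ft_force: [-1.9, 2.6, 7.1]
grip_width: 0.0244
finger_force: 25.0
```

```bash
python3 - <<'E'
import numpy as np
R=5.2
p=17.5+15*np.arange(0,49);p=np.radians(p)
da=R*np.diff(np.cos(p));dy=R*np.diff(np.sin(p))
for i in range(0,24,12): print([[round(float(a*.8776),2),round(float(y),2),round(float(-a*.479),2)] for a,y in zip(da[i:i+12],dy[i:i+12])])
E
```

```text
[[-0.5, 1.23, 0.27], [-0.77, 1.04, 0.42], [-0.98, 0.78, 0.53], [-1.12, 0.46, 0.61], [-1.19, 0.12, 0.65], [-1.17, -0.24, 0.64], [-1.08, -0.57, 0.59], [-0.91, -0.87, 0.5], [-0.68, -1.11, 0.37], [-0.41, -1.28, 0.22], [-0.1, -1.35, 0.06], [0.21, -1.34, -0.11]]
[[0.5, -1.23, -0.27], [0.77, -1.04, -0.42], [0.98, -0.78, -0.53], [1.12, -0.46, -0.61], [1.19, -0.12, -0.65], [1.17, 0.24, -0.64], [1.08, 0.57, -0.59], [0.91, 0.87, -0.5], [0.68, 1.11, -0.37], [0.41, 1.28, -0.22], [0.1, 1.35, -0.06], [-0.21, 1.34, 0.11]]
```

Emit:
play_rows --gripper '[2,2,2,2]' --pt "-0.5 1.23 0.27" --pt "-0.77 1.04 0.42" --pt "-0.98 0.78 0.53" --pt "0 0 0" --twist '[0,0,0,0]'

```text
time: 19.92
tcp_pos: [0.568, -0.2672, 0.1821]
orientation: [0.999, -0.033, -0.002, -0.001]
ft_force: [-14.2, 8.3, 8.2]
grip_width: 0.0238
finger_force: 25.0
```

Emit:
play_rows --gripper '[2,2]' --pt "0 0 0" --pt "0 0 0" --twist '[0,0]'

```text
time: 20.08
tcp_pos: [0.5688, -0.2669, 0.1825]
orientation: [0.999, -0.033, -0.002, -0.001]
ft_force: [-14.4, 5.9, 8.7]
grip_width: 0.0241
finger_force: 25.0
```

Emit:
play_rows --gripper '[2,2,2]' --pt "-0.24 0 -0.44" --pt "0 0 0" --pt "0 0 0" --twist '[0,0,0]'

```text
time: 20.33
tcp_pos: [0.5673, -0.2666, 0.1855]
orientation: [0.999, -0.033, -0.001, -0.001]
ft_force: [2.4, 2.7, -17.8]
grip_width: 0.0239
finger_force: 25.0
```

Emit:
play_rows --gripper '[2,2,2,2,2]' --pt "0.1 0 0.22" --pt "-1.12 0.46 0.61" --pt "-1.19 0.12 0.65" --pt "-1.17 -0.24 0.64" --pt "0 0 0" --twist '[0,0,0,0,0]'

```text
time: 20.75
tcp_pos: [0.5336, -0.2661, 0.1663]
orientation: [0.999, -0.033, -0.0, -0.002]
ft_force: [-0.9, 25.4, 11.6]
grip_width: 0.0244
finger_force: 25.0
```

Emit:
play_rows --gripper '[2,2,2]' --pt "0 -0.25 -0.1" --pt "0 0 0" --pt "0 0 0" --twist '[0,0,0]'

```text
time: 21.0
tcp_pos: [0.5343, -0.2659, 0.167]
orientation: [0.999, -0.033, -0.001, -0.0]
ft_force: [-4.1, 5.5, -0.2]
grip_width: 0.0244
finger_force: 25.0
```

```bash
cat > cr.py <<'E'
from h import *
import sys
H=np.array([.566,-.2205,.167]);y=-.064
a=np.array([np.cos(y)*np.cos(.5),np.sin(y)*np.cos(.5),np.sin(.5)]);b=np.array([-np.sin(y),np.cos(y),0]);n=np.cross(a,b)
s=read_state();p=s["tcp_pos"]+[0,0,.019];F=s["ft_force"]
d=p-H;phi=np.arctan2(-d@b,d@a);r=np.hypot(d@a,d@b);N=float(sys.argv[1]);k=int(sys.argv[2])
t=-np.sin(phi)*a-np.cos(phi)*b;ro=np.cos(phi)*a-np.sin(phi)*b
print("phi",np.degrees(phi).round(1),"r",r.round(4),"n",(d@n).round(4),"F t,r,n",(F@t).round(1),(F@ro).round(1),(F@n).round(1),"t",s["time"])
cmd=p-F/8000;dn=.026
Rt=R.from_quat(s["orientation"]).as_matrix();rows=[]
for i in range(1,k+1):
    f=phi+np.radians(N)*i;q=H+.0514*(np.cos(f)*a-np.sin(f)*b)+(d@n)*n
    rows.append((Rt.T@(q-cmd)*100).round(2).tolist());cmd=q
print(rows)
E
python3 cr.py 15 8
```

```text
phi 108.8 r 0.05 n 0.0305 F t,r,n 5.5 -3.7 2.0 t 21.0
[[-1.15, -0.53, 0.6], [-0.89, -0.88, 0.48], [-0.65, -1.12, 0.36], [-0.38, -1.27, 0.21], [-0.08, -1.34, 0.04], [0.23, -1.32, -0.13], [0.52, -1.2, -0.28], [0.78, -1.01, -0.42]]
```

Emit:
play_rows --gripper '[2,2,2,2,2,2]' --pt "-1.15 -0.53 0.6" --pt "-0.89 -0.88 0.48" --pt "-0.65 -1.12 0.36" --pt "-0.38 -1.27 0.21" --pt "-0.08 -1.34 0.04" --pt "0 0 0" --twist '[0,0,0,0,0,0]'

```text
time: 21.5
tcp_pos: [0.5071, -0.2119, 0.15]
orientation: [0.999, -0.032, 0.001, 0.0]
ft_force: [4.1, 4.3, -12.8]
grip_width: 0.0241
finger_force: 25.0
```

```bash
python3 cr.py 15 9
```

```text
phi -174.6 r 0.0514 n 0.0302 F t,r,n 4.3 3.1 -13.1 t 21.5
[[0.31, -1.37, 0.02], [0.55, -1.19, -0.3], [0.8, -0.98, -0.44], [1.0, -0.71, -0.54], [1.13, -0.4, -0.61], [1.18, -0.05, -0.64], [1.15, 0.3, -0.63], [1.04, 0.63, -0.57], [0.86, 0.91, -0.47]]
```

Emit:
play_rows --gripper '[2,2,2,2,2,2,2,2,2,2]' --pt "0.31 -1.37 0.02" --pt "0.55 -1.19 -0.3" --pt "0.8 -0.98 -0.44" --pt "1.0 -0.71 -0.54" --pt "1.13 -0.4 -0.61" --pt "1.18 -0.05 -0.64" --pt "1.15 0.3 -0.63" --pt "1.04 0.63 -0.57" --pt "0.86 0.91 -0.47" --pt "0 0 0" --twist '[0,0,0,0,0,0,0,0,0,0]'

```text
time: 22.33
tcp_pos: [0.5918, -0.1907, 0.1946]
orientation: [0.999, -0.033, 0.002, 0.0]
ft_force: [5.5, 3.4, 15.7]
grip_width: 0.0243
finger_force: 25.0
```

```bash
python3 cr.py 15 12
```

```text
phi -36.0 r 0.0534 n 0.0295 F t,r,n 4.1 12.0 11.3 t 22.3333
[[0.49, 1.25, -0.42], [0.28, 1.3, -0.15], [-0.03, 1.34, 0.02], [-0.33, 1.29, 0.18], [-0.62, 1.14, 0.33], [-0.86, 0.92, 0.46], [-1.04, 0.64, 0.56], [-1.15, 0.31, 0.62], [-1.18, -0.03, 0.64], [-1.13, -0.38, 0.61], [-1.01, -0.7, 0.54], [-0.81, -0.97, 0.44]]
```

Emit:
play_rows --gripper '[2,2,2,2,2,2,2,2,2]' --pt "0.49 1.25 -0.42" --pt "0.28 1.3 -0.15" --pt "-0.03 1.34 0.02" --pt "-0.33 1.29 0.18" --pt "-0.62 1.14 0.33" --pt "-0.86 0.92 0.46" --pt "-1.04 0.64 0.56" --pt "-1.15 0.31 0.62" --pt "0 0 0" --twist '[0,0,0,0,0,0,0,0,0]'

```text
time: 23.08
tcp_pos: [0.5484, -0.2695, 0.175]
orientation: [0.999, -0.033, -0.001, -0.0]
ft_force: [-6.7, -1.6, -2.6]
grip_width: 0.0239
finger_force: 25.0
```

```bash
python3 cr.py 10 9
```

```text
phi 89.7 r 0.05 n 0.0306 F t,r,n 7.0 2.0 0.8 t 23.0833
[[-0.86, 0.09, 0.46], [-0.76, -0.23, 0.42], [-0.71, -0.37, 0.39], [-0.65, -0.51, 0.35], [-0.56, -0.63, 0.31], [-0.46, -0.73, 0.25], [-0.34, -0.81, 0.18], [-0.21, -0.86, 0.11], [-0.07, -0.89, 0.04]]
```

Emit:
play_rows --gripper '[2,2,2,2,2,2]' --pt "-0.86 0.09 0.46" --pt "-0.76 -0.23 0.42" --pt "-0.71 -0.37 0.39" --pt "-0.65 -0.51 0.35" --pt "-0.56 -0.63 0.31" --pt "-0.46 -0.73 0.25" --twist '[0,0,0,0,0,0]'

```text
time: 23.58
tcp_pos: [0.512, -0.2433, 0.154]
orientation: [0.999, -0.032, 0.001, 0.001]
ft_force: [3.4, -4.4, -4.6]
grip_width: 0.0242
finger_force: 25.0
```

```bash
python3 cr.py 8 9
```

```text
phi 148.7 r 0.0504 n 0.0304 F t,r,n -4.1 1.3 -5.8 t 23.5833
[[-0.32, -0.53, 0.25], [-0.21, -0.68, 0.11], [-0.12, -0.7, 0.07], [-0.04, -0.72, 0.02], [0.05, -0.71, -0.03], [0.14, -0.7, -0.08], [0.22, -0.67, -0.12], [0.3, -0.63, -0.17], [0.38, -0.57, -0.21]]
```

Emit:
play_rows --gripper '[2,2,2,2]' --pt "-0.32 -0.53 0.25" --pt "-0.21 -0.68 0.11" --pt "-0.12 -0.7 0.07" --pt "-0.04 -0.72 0.02" --twist '[0,0,0,0]'

```text
time: 23.92
tcp_pos: [0.5067, -0.2161, 0.1497]
orientation: [0.999, -0.033, -0.0, 0.0]
ft_force: [-1.6, -4.0, 2.9]
grip_width: 0.0246
finger_force: 25.0
```

```bash
python3 cr.py 8 5
```

```text
phi -179.3 r 0.0514 n 0.03 F t,r,n -4.1 -0.3 3.2 t 23.9167
[[0.03, -0.66, -0.06], [0.14, -0.7, -0.08], [0.22, -0.67, -0.12], [0.3, -0.63, -0.17], [0.38, -0.58, -0.21]]
```

Emit:
play_rows --gripper '[2,2,2,2,2]' --pt "0.03 -0.66 -0.06" --pt "0.14 -0.7 -0.08" --pt "0.22 -0.67 -0.12" --pt "0.3 -0.63 -0.17" --pt "0.38 -0.58 -0.21" --twist '[0,0,0,0,0]'

```text
time: 24.33
tcp_pos: [0.5188, -0.1833, 0.1551]
orientation: [0.999, -0.033, -0.001, -0.001]
ft_force: [-4.2, -1.3, -12.8]
grip_width: 0.0242
finger_force: 25.0
```

```bash
python3 cr.py 8 5
```

```text
phi -139.5 r 0.0526 n 0.0299 F t,r,n -7.5 6.4 -9.2 t 24.3333
[[0.47, -0.42, -0.13], [0.5, -0.44, -0.27], [0.55, -0.35, -0.3], [0.58, -0.26, -0.32], [0.61, -0.17, -0.34]]
```

Emit:
play_rows --gripper '[2,2,2]' --pt "0.47 -0.42 -0.13" --pt "0.5 -0.44 -0.27" --pt "0.55 -0.35 -0.3" --twist '[0,0,0]'

```text
time: 24.58
tcp_pos: [0.533, -0.1714, 0.1619]
orientation: [0.999, -0.032, -0.004, -0.001]
ft_force: [-20.6, 4.1, -2.1]
grip_width: 0.0242
finger_force: 25.0
```

```bash
python3 cr.py 6 5
```

```text
phi -118.0 r 0.0531 n 0.0295 F t,r,n -15.7 11.5 8.1 t 24.5833
[[0.24, -0.11, -0.25], [0.44, -0.18, -0.25], [0.46, -0.12, -0.25], [0.47, -0.07, -0.26], [0.47, -0.01, -0.26]]
```

Emit:
play_rows --gripper '[2,2]' --pt "0 0 0" --pt "0 0 0" --twist '[0,0]'

```text
time: 24.75
tcp_pos: [0.5337, -0.1711, 0.1622]
orientation: [0.999, -0.032, -0.003, -0.002]
ft_force: [-15.7, 10.9, 3.7]
grip_width: 0.0241
finger_force: 25.0
```

```bash
python3 cr.py 4 3; python3 look.py k3
```

```text
phi -117.2 r 0.0531 n 0.0294 F t,r,n -6.7 14.5 11.1 t 24.75
[[0.15, -0.13, -0.24], [0.29, -0.13, -0.16], [0.3, -0.11, -0.17]]
crank_grip [([280.4, 246.1], 0.76)]
crank_hub []
contact_mid []
contact_right []
beam_mid []
[{'bbox': [280.4, 235.1, 47.9, 61.9], 'confidence': 0.59}]
[ 0.53355219 -0.17118392  0.16213618]
```

Emit:
play_rows --gripper '[2,2,2]' --pt "0.15 -0.13 -0.24" --pt "0.29 -0.13 -0.16" --pt "0 0 0" --twist '[0,0,0]'

```text
time: 25.35
tcp_pos: [0.5374, -0.1691, 0.1646]
orientation: [0.999, -0.032, -0.004, -0.001]
ft_force: [-9.5, 3.4, -17.5]
grip_width: 0.0238
finger_force: 25.0
```

```bash
python3 cr.py 4 3
```

```text
phi -112.0 r 0.0533 n 0.0298 F t,r,n -14.7 8.9 -10.6 t 25.35
[[0.24, 0.02, 0.02], [0.3, -0.1, -0.17], [0.31, -0.08, -0.17]]
```

```bash
sed -i 's/cmd=p-F\/8000/K=float(sys.argv[3]) if len(sys.argv)>3 else 0\ncmd=p-(F-(F@t)*K*t)\/8000/' cr.py; python3 cr.py 0 1 1; sed -n 8,12p cr.py
```

```text
phi -112.0 r 0.0533 n 0.0298 F t,r,n -14.7 8.9 -10.6 t 25.35
[[0.09, 0.07, 0.1]]
print("phi",np.degrees(phi).round(1),"r",r.round(4),"n",(d@n).round(4),"F t,r,n",(F@t).round(1),(F@ro).round(1),(F@n).round(1),"t",s["time"])
K=float(sys.argv[3]) if len(sys.argv)>3 else 0
cmd=p-(F-(F@t)*K*t)/8000;dn=.026
Rt=R.from_quat(s["orientation"]).as_matrix();rows=[]
for i in range(1,k+1):
```

Emit:
play_rows --gripper '[2,2,2]' --pt "0.04 -0.1 0.12" --pt "0 0 0" --pt "0 0 0" --twist '[0,0,0]'

```text
time: 25.6
tcp_pos: [0.5377, -0.169, 0.1643]
orientation: [0.999, -0.032, -0.004, -0.001]
ft_force: [-21.5, -2.0, -2.0]
grip_width: 0.0244
finger_force: 25.0
```

```bash
python3 cr.py 4 1
```

```text
phi -111.8 r 0.0535 n 0.0295 F t,r,n -19.5 4.2 8.5 t 25.6
[[0.09, 0.11, -0.17]]
```

Emit:
play_rows --gripper '[2,3,4,5.5,5.5,5.5,5.5,5.5,5.5,5.5,5.5]' --pt "-0.15 0.07 0.08" --pt "0 0 0" --pt "0 0 0" --pt "0 0 0" --pt "0 0 0" --pt "0 0 -1" --pt "0 0 -2" --pt "0 0 -3" --pt "0 0 -4" --pt "0 0 -4" --pt "0 0 0" --twist '[0,0,0,0,0,0,0,0,0,0,0]'

```text
time: 26.52
tcp_pos: [0.5425, -0.1716, 0.3139]
orientation: [0.999, -0.032, 0.005, 0.002]
ft_force: [0.7, -0.3, 1.4]
grip_width: 0.0555
finger_force: 0.0
```

Emit:
play_rows --gripper '[5.5,5.5,5.5,5.5,5.5]' --pt "0 -3 -1" --pt "0 -3 -1" --pt "0 -2 0" --pt "0 0 0" --pt "0 0 0" --twist '[0,0,0,0,0]'

```text
time: 26.93
tcp_pos: [0.5447, -0.0901, 0.3257]
orientation: [0.999, -0.032, 0.001, 0.0]
ft_force: [0.5, -0.0, -0.5]
grip_width: 0.055
finger_force: 0.0
```

```bash
python3 look.py k4; python3 - <<'E'
from h import *
im=cv2.imread("pics/k4.png");cal=cams.calibration("wrist")
hsv=cv2.cvtColor(im,cv2.COLOR_BGR2HSV)
L=cv2.inRange(hsv,(30,110,60),(50,255,255));D=cv2.inRange(im,(0,0,0),(60,60,60))
n,_,st,c=cv2.connectedComponentsWithStats(L)
for i in range(1,n):
    if st[i,4]>400: print("lime",st[i].tolist())
n,_,st,c=cv2.connectedComponentsWithStats(D[:200])
for i in range(1,n):
    if st[i,4]>80: print("dark",st[i].tolist())
f=dockT((.635,-.0352,-.064))
for v in(0,-.088):
    print(v,"pred pack top/bottom end, contact face",[proj(cal,f(onbed(u,v,w)+[0,0,.0751])).round().tolist() for u,w in((.075,.088),(.075,.037),(.075,.025),(.087,.037))])
E
```

```text
crank_grip [([479.6, 56.9], 0.53)]
crank_hub [([401.1, 162.6], 0.78), ([454.1, 233.3], 0.63)]
contact_mid []
contact_right [([310.3, 46.7], 0.71)]
beam_mid [([223.3, 40.7], 0.84), ([301.7, 109.5], 0.16)]
[{'bbox': [363.9, 198.8, 24.6, 42.3], 'confidence': 0.77}, {'bbox': [264.6, 40.6, 349.1, 48.7], 'confidence': 0.75}]
[ 0.54438558 -0.09142878  0.32477677]
lime [185, 52, 77, 148, 6147]
lime [276, 53, 71, 149, 5732]
lime [262, 90, 13, 62, 528]
lime [508, 126, 52, 34, 503]
lime [0, 215, 34, 34, 761]
dark [0, 6, 65, 73, 1818]
dark [88, 49, 103, 126, 3383]
dark [179, 50, 19, 39, 355]
0 pred pack top/bottom end, contact face [[212.0, 78.0], [220.0, 59.0], [222.0, 55.0], [219.0, 46.0]]
-0.088 pred pack top/bottom end, contact face [[309.0, 78.0], [306.0, 58.0], [305.0, 55.0], [307.0, 46.0]]
```

```bash
python3 -c "
from plant import arm;print(arm.finish_job())"
```

```text
the job is handed in; nothing more can be done
None
```

The job is handed in: the failed left pack sits upright and flat in the red tray, and the contact beam is cranked down about 1.64 turns until firm, judged by the rise in crank force; setting the pack down it first caught on the tray wall, with up to 49 N at the wrist, before I lifted it and placed it again.

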